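# Jack up one side of the battery charger and hold it there

## Task

Move the bottle jack along the bench until its saddle stands centred under the round lift pad of the battery charger's bracket (a punched cross on the bracket's shelf marks it), then pump the jack's handle with full strokes until both feet on that side are 10 to 20 mm clear of the bench, so that new feet can be screwed in. Finish while holding the handle fully down on its last downstroke, the charger resting on the jack and its two far feet only. Do not lift or push the charger with the arm, shove it along the bench, or disturb the spare foot, the wrench and the tin.

Things in the scene. Friction and masses are not known exactly. Their poses are not given: they have to be found in the camera images.
- jack: Small hydraulic bottle jack, 2.5 kg, loose on the bench: base plate x -88..50, y -45..45, 12 mm thick; round reservoir 68 mm across, 92 mm high; on the -x side a pump block with fork plates 36 mm wide, up to z 74. Origin: on the bench under the ram's axis. x points away from the handle, z up. Slides flat when drawn or pushed by the handle (11 to 18 N)
- ram: Steel ram of the jack with its round saddle, 36 mm across. Origin: centre of the saddle's top face, 106 mm above the bench at the start, on the jack's z axis. A full downstroke of the handle (from its upper stop to its lower) raises it about 6 mm, the first one up to 9 mm; part strokes give less or nothing. It stays up on the upstroke and carries the load by itself. Travel 55 mm
- handle (a joint): Pump handle's angle about its pivot: 0 = up, on its upper stop (the handle then rises 0.75 rad, 43 degrees, above level), 0.62 rad = fully down, on its lower stop (0.13 rad above level). A return spring lifts it when let go; pushing the grip down takes 3 to 6 N without load, 5 to 10 N with the charger on the saddle
- handle_pivot (a point): Handle's pivot on the jack, at x -40, z 66 mm of the jack's frame; the pivot pin lies along the jack's y. The handle points to the jack's -x and upward
- handle_grip (a point): Middle of the handle's rubber sleeve (22 mm thick, 84 mm long plus round ends), 250 mm along the handle from the pivot. The handle's end is 300 mm from the pivot; between socket and sleeve it is a 15 mm steel tube
- handle_low (a point): Point on the handle's axis 100 mm from the pivot, on the 15 mm tube just outside the 23 mm thick socket (socket ends at 97 mm): a good place to pinch the handle from above to slide the jack
- charger: Battery charger, grey steel case 240 (x) x 300 (y) x 180 mm on four rubber feet 36 mm across and 30 mm high, top of case 209 mm, carrying handle to 242 mm, about 6.5 kg, standing loose on the bench. Origin: on the bench under its middle; z up; its bracket is on the +y side (the side that looks to the robot's left)
- lift_pad (a point): Centre of the underside of the round steel lift pad, 40 mm across, 118 mm above the bench at the start. It hangs under the bracket's shelf plate (64 mm along x, reaching from y 150 to 216 mm of the charger; pad at y 185; top at z 136, with a punched cross on it over the pad); slanting braces rise to z 186 beside the case
- near_foot_a (a point): Underside of the foot on the bracket side, at x -90, y 125 mm of the charger's frame; z = its clearance above the bench (0 at the start). It rises about 0.8 mm for each mm that the pad rises, some 5 mm for each full stroke under load
- near_foot_b (a point): Underside of the other foot on the bracket side, at x 90, y 125 mm of the charger's frame; z = its clearance above the bench
- far_foot_a (a point): Underside of the far-side foot at x -90, y -125 mm of the charger's frame; stays on the bench
- far_foot_b (a point): Underside of the far-side foot at x 90, y -125 mm of the charger's frame; stays on the bench
- new_foot: Bystander: spare rubber foot, 40 mm across, 45 mm high with its stud, standing on the bench beyond the work. Origin: centre of its underside
- wrench: Bystander: open-end wrench, 190 mm long, lying on the bench. Origin: centre of its underside
- tin: Bystander: round tin, 68 mm across, 100 mm high. Origin: centre of its underside

How it is judged (in metres and radians):
On the way, in this order (a step that is already met when the one before it is completed fails the run):
1. the jack stands flat with its saddle centred under the lift pad, the charger still on all its feet (horizontal distance between ram and lift_pad below 0.011 m and angle between jack's own z axis and vertical below 0.06 rad and linear speed of jack below 0.02 m/s and height (world z) of each of near_foot_a, near_foot_b below 0.003 m), for 0.2 s.
2. the jack takes the charger's weight and both near feet leave the bench (contact force between ram and charger above 15 N and height (world z) of each of near_foot_a, near_foot_b above 0.004 m), for 0.2 s.
At the end, for the whole second after the job is handed in: Both bracket-side feet hang 9 to 21.5 mm clear, far feet on the bench; the charger rests still on the saddle (over 15 N, pad within 18 mm of its centre), the jack leans under 0.12 rad; the robot holds the handle down (over 0.55 of 0.62 rad, over 1 N) without touching the charger (height (world z) of near_foot_a between 0.009 and 0.0215 m and height (world z) of near_foot_b between 0.009 and 0.0215 m and height (world z) of each of far_foot_a, far_foot_b below 0.004 m and contact force between ram and charger above 15 N and horizontal distance between ram and lift_pad below 0.018 m and angle between jack's own z axis and vertical below 0.12 rad and linear speed of charger below 0.01 m/s and value of joint handle above 0.55 rad and contact force between each of the arm, the fingers and charger below 0.5 N and contact force between any of the fingers, the arm and jack above 1 N); the arm keeps its last pose, push and grip.
It fails at once if the arm or the fingers lift or push the charger (contact force between any of the fingers, the arm and charger above 4 N).
It fails at once if the charger is shoved along the bench (far feet over 20 mm) (distance of any of far_foot_a, far_foot_b from where it was at the start of the episode above 0.02 m).
It fails at once if the jack is tipped over (angle between jack's own z axis and vertical above 0.5 rad).
It fails at once if the spare foot, the wrench or the tin is disturbed (over 30 mm) (distance of any of new_foot, wrench, tin from where it was at the start of the episode above 0.03 m).
It also fails if it takes over 64 s, if anything falls off the work surface, if the arm or the gripper's body presses on something with over 40 N, if the wrist force passes 120 N, or if a joint passes its speed limit or range.

## Robot

A 6-joint arm with a two-finger parallel gripper is mounted at the origin on the work surface. World frame = base frame: x ahead of the robot, y to its left, z up, the work surface at z = 0. Lengths are in m, angles in degrees, forces in N, time in s.
With the tool pointing down it reaches from about 0.35 to 1 m from the base axis. Payload 7.1 kg.
Tool frame: the origin (TCP) lies at the very end of the fingers, on their centre line; the grasp point (between the pads) lies 19 mm behind it; z points along the fingers, y is the direction in which the jaws open and shut (so a half turn about z gives the same grasp; the last joint's range is limited). The gripper opens to 85 mm and grips with 20 to 120 N. Pads are 22 mm wide; open, the fingers measure 114 mm over their backs; the gripper's body (76 mm by 85 mm) begins 54 mm behind the grasp point. The pads swing forward as they close: fully open they stand 13 mm farther back than shut.
Start: joints at [-66.75, 24.242, 93.386, -0, 62.372, -1.089], TCP at [0.258, -0.569, 0.192] pointing down, gripper open.
Joint ranges: [-172.04, 172.04], [-51.8, 120.97], [4.93, 147.93], [-75.15, 255.16], [6.16, 154.13], [-145.62, 145.62]. Speed limits (degrees/s): [136.94, 136.94, 172.46, 180, 180, 180].

## Interface

Orientations are given as a 3x3 rotation matrix whose columns are the frame's x, y, z axes.
In Python, from station import * gives the robot as it stands.
- The arm moves only by the tool move_arm, never from a script. Its argument "rows" is a list that holds one entry, the list of rows, each a list of 7 numbers: the shift along the tool's x, y, z in m, then the turn, a rotation vector about the tool's x, y, z in rad, then the opening, from -1 (shut) to 1 (fully open). In form: [[[tx, ty, tz, rx, ry, rz, grip], ...]]. A call has exactly 5 rows; each row shifts and turns the commanded pose from where the row before left it, along the tool's axes as they then stand; what a row does not reach is not made up. A row lasts 1/8 s, in which the tool goes at most 62.5 mm and 10.7 degrees, less where a joint would pass 70% of its speed; a pose out of reach is approached as far as the arm can. A call is refused whole if a number of a shift passes 0.0625 or a number of a turn 0.188, either way. A call with a gripper value outside its range is refused whole. The fingers move at their own pace and stop on an object; the grip force is fixed at half the most. Time passes only in rows, so rows that do not move let the fingers close, or fill a call up. It gives the time, the measured TCP pose, the force and the opening at its end, in the units of the state.
- state(): the state, without advancing time (a new reading comes with each control period).
- grab_frame(name): name is "scene" or "top" or "wrist"; returns the picture (420x560x3 uint8, red, green, blue); there is no depth.
- camera_model(name): a dict with "K" (3x3 intrinsics, pixels), "world_to_cam" (4x4, takes a point from world to camera coordinates). Camera axes: x right, y down, z forward; pixel columns grow to the right and rows downward; lengths in m; the calibration is good to about 2 mm. A picture is of the moment at which its call begins: read the wrist's pose just before it. camera_model takes no time and is no camera call; for the wrist camera it gives the pose at the moment of the call.
- job_done(): hands the job in, once; it reports no verdict.
The state is a dict: "time_s": time; "joint_pos": joint angles; "qd": joint speeds; "joint_efforts": joint torques, N m; "position": TCP position; "orientation": TCP orientation; "ft_force": force on the tool from outside, world axes, zero at the start; "wrist_torque": the same for the moment, N m; "width": finger opening in m.
Only numpy, scipy, OpenCV 4.12 (cv2) and the standard library are available. Lean on these libraries where they do the work, as an engineer would, in place of code of your own. Each camera call takes 0.05 s, during which the arm holds its last target. There are 200 camera calls.

## Working session

There is one attempt and no reset: what is moved stays moved. The work goes in short steps, Python scripts to look and compute and a tool call to move; the robot and the scene stay as the last step left them, time stands still between calls to the robot, and variables do not carry over. Pictures are saved under pics/ and viewed, about 8 in all and at most 12, crops included, and the job is handed in when it is done.

Besides the shell and the picture viewer there is one more tool, called after "Request:" as a command line: name --argument value ..., lists and objects as JSON in quotes. move_arm: Moves the arm, as the interface text tells. Its arguments: {"type":"object","properties":{"rows":{"type":"array"}},"required":["rows"]}

```bash
mkdir -p pics; ls
python3 - <<'E'
from station import *
import cv2
s=state();print(s)
for n in("scene","top"):
    cv2.imwrite(f"pics/{n}0.png",cv2.cvtColor(grab_frame(n),cv2.COLOR_RGB2BGR)); m=camera_model(n);print(n,m["K"],m["world_to_cam"])
E
```

```text
pics
{'time_s': 0.0, 'joint_pos': array([-6.67480050e+01,  2.42838025e+01,  9.34326358e+01, -6.75927870e-04,
        6.23732953e+01, -1.08889599e+00]), 'qd': array([-0.0044814 ,  0.02177607, -0.08440314, -0.00350758, -0.02385135,
       -0.02022076]), 'joint_efforts': array([ 2.90881049e-03, -5.57372296e+01, -2.81737876e+01,  7.08921050e-06,
        7.22075289e-03, -5.13978875e-05]), 'position': array([ 0.25737405, -0.56886216,  0.19084435]), 'orientation': array([[ 9.11107102e-01,  4.12169206e-01, -6.27879978e-04],
       [ 4.12169684e-01, -9.11105973e-01,  1.43481379e-03],
       [ 1.93208641e-05, -1.56606213e-03, -9.99998774e-01]]), 'ft_force': array([-0.4892038 , -0.21054601, -0.09224257]), 'wrist_torque': array([ 0.00487204,  0.02363547, -0.01251432]), 'width': 0.08508050894686768}
scene [[537.79416746   0.         280.48696651]
 [  0.         537.79416746 211.07393744]
 [  0.           0.           1.        ]] [[-0.84183484  0.53964924 -0.00963366  0.54372052]
 [ 0.42858529  0.65751668 -0.61966642 -0.12136084]
 [-0.32806822 -0.52578562 -0.78480617  1.66483501]
 [ 0.          0.          0.          1.        ]]
top [[501.19379876   0.         277.60957718]
 [  0.         501.19379876 202.49253651]
 [  0.           0.           1.        ]] [[ 0.0223182  -0.99944431  0.0247584  -0.07177145]
 [-0.99634794 -0.02427696 -0.08186214  0.61333749]
 [ 0.08241771 -0.02284097 -0.99633609  1.32992196]
 [ 0.          0.          0.          1.        ]]
```

```bash
python3 -c "
import cv2
a=cv2.imread('pics/top0.png');cv2.imwrite('pics/top0b.png',cv2.resize(a,(800,600),interpolation=cv2.INTER_CUBIC))"
```

```text
(no output)
```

View pics/top0b.png

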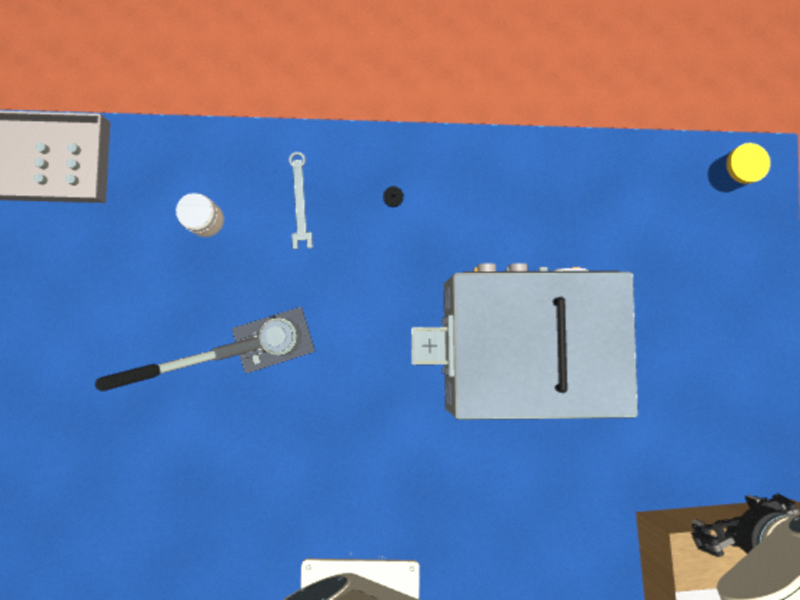

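View pics/scene0.png

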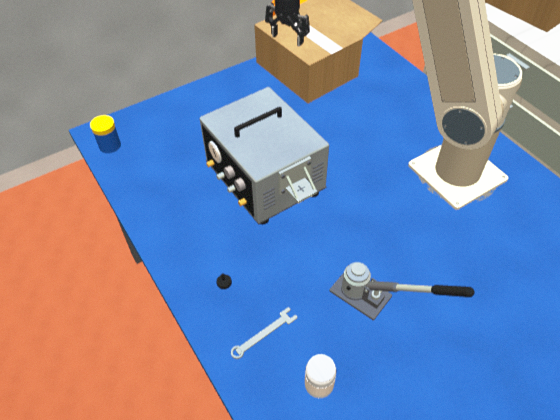

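The top view shows the jack at about (277,335) in the 800 px image, with its handle running left to (103,384). The charger's bracket cross is at about (430,346). The wrench, spare foot and white tin lie farther out (+x). I'll crop in to measure.

```bash
cat > h.py <<'E'
from station import *
import numpy as np, cv2
def ray(n,u,v,z):
    m=camera_model(n);T=np.array(m["world_to_cam"]);R,t=T[:3,:3],T[:3,3]
    c=-R.T@t;d=R.T@np.linalg.inv(m["K"])@np.array([u,v,1.]);return c+d*(z-c[2])/d[2]
def proj(n,p):
    m=camera_model(n);T=np.array(m["world_to_cam"]);q=np.array(m["K"])@(T[:3,:3]@np.array(p)+T[:3,3]);return q[:2]/q[2]
def crop(src,box,k,out):
    x0,y0,x1,y1=box;a=cv2.imread(src)[y0:y1,x0:x1];cv2.imwrite(out,cv2.resize(a,None,fx=k,fy=k,interpolation=cv2.INTER_CUBIC))
E
python3 - <<'E'
from h import *
crop('pics/top0.png',(60,190,330,300),2.96,'pics/c1.png')
s=.7
for nm,u,v,z in(("saddle",277*s,335*s,.106),("cross",430*s,346*s,.136),("end",103*s,384*s,.27),("wrenchfork",302*s,243*s,.005),("tin",200*s,210*s,.1),("foot",393*s,197*s,.04)):print(nm,ray("top",u,v,z))
E
```

```text
saddle [0.52212469 0.153677   0.106     ]
cross [ 0.50869392 -0.1149371   0.136     ]
end [0.43937724 0.39113824 0.27      ]
wrenchfork [0.70160525 0.12636826 0.005     ]
tin [0.74281464 0.30016852 0.1       ]
foot [ 0.78884684 -0.04641078  0.04      ]
```

View pics/c1.png

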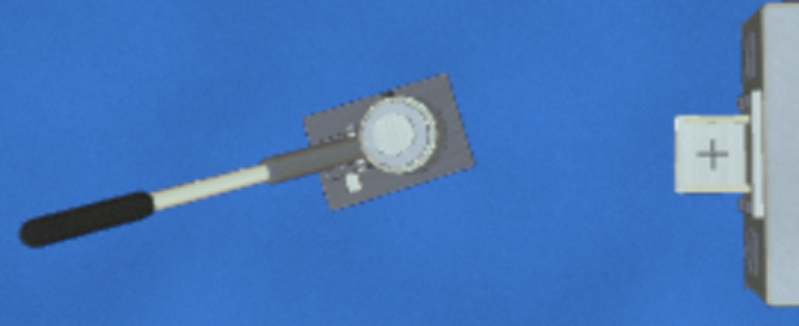

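Run:
```python
from h import *
from scipy.optimize import least_squares
P=lambda a,b:np.array([60+a/2.96,190+b/2.96])
obs=[P(394,132),P(303,118),P(446,73),P(474,165),P(334,210),P(22,234),P(268,174)]
c,s=np.cos(.75),np.sin(.75)
loc=[(0,0,.106),(-.088,-.045,.012),(.05,-.045,.012),(.05,.045,.012),(-.088,.045,.012),(-.04-.299*c,0,.066+.299*s),(-.04-.097*c,0,.066+.097*s)]
# order of corners: image up=+x world
def W(q,l):
    C,S=np.cos(q[2]),np.sin(q[2]);return (q[0]+C*l[0]-S*l[1],q[1]+S*l[0]+C*l[1],l[2])
def f(q,lo=loc): return np.concatenate([proj("top",W(q,l))-o for l,o in zip(lo,obs)])
best=None
for fl in (1,-1):
    lo=[(l[0],fl*l[1],l[2]) for l in loc]
    r=least_squares(f,[.52,.154,-1.3],args=(lo,))
    print(fl,r.x,np.degrees(r.x[2]),r.cost,r.fun.round(1))
    if best is None or r.cost<best.cost:best=r
q=best.x
print("pad",ray("top",*P(713,154),.136))
print("shelf corners",[ray("top",*P(*a),.136)[:2].round(4) for a in((676,116),(676,192),(748,116),(748,192))])
for d in(.1,.25):print(d,W(q,(-.04-d*c,0,.066+d*s)))
```

```text
1 [ 0.5212383   0.15455345 -1.24306148] -71.22217663485732 2171.2891234334797 [  0.4   0.2   9.6  31.4  10.4  31.1  -8.8 -31.6 -10.4 -31.6   0.8   0.3
  -1.9  -0.5]
-1 [ 0.52103101  0.15455249 -1.24290579] -71.21325618192625 3.8169394169763247 [ 0.4  0.3  0.  -0.4  0.7 -0.5  0.9  0.1 -0.9  0.4  0.8  0.4 -1.9 -0.5]
pad [ 0.50911338 -0.11462819  0.136     ]
shelf corners [array([ 0.5401, -0.0831]), array([ 0.4769, -0.0844]), array([ 0.5415, -0.1434]), array([ 0.4782, -0.1444])]
0.1 (np.float64(0.484585347740317), np.float64(0.261692172880858), np.float64(0.13416387600233343))
0.25 (np.float64(0.44923965362172796), np.float64(0.36559826233685094), np.float64(0.23640969000583353))
```

```bash
cat >> h.py <<'E'
from scipy.spatial.transform import Rotation as Ro
def to(target,yang=None,tilt=0,pos=None,ori=None):
    """tool-frame shift and rotvec from present (or given) pose to target; yang=angle of tool y in world (deg), tool down"""
    s=state();p=np.array(s["position"] if pos is None else pos);R=np.array(s["orientation"] if ori is None else ori)
    out=[R.T@(np.array(target)-p)]
    if yang is not None:
        a=np.radians(yang);y=np.array([np.cos(a),np.sin(a),0]);z=np.array([0,0,-1.]);G=np.c_[np.cross(y,z),y,z]
        out.append(Ro.from_matrix(R.T@G).as_rotvec())
    return out
E
python3 - <<'E'
from h import *
from scipy.optimize import fsolve
s=state()
def end(v,n=20,rz=-.0737):
    R=s["orientation"].copy();p=s["position"].copy()
    for i in range(n):
        p=p+R@[v[0],v[1],0];R=R@Ro.from_rotvec([0,0,rz]).as_matrix()
    return p,R
v=fsolve(lambda v:(end(v)[0]-[.4846,.2617,0])[:2],[.05,0]);print(v,end(v))
for n in(4,8,12,16):print(end(v,n)[0])
E
```

```text
[ 0.04645419 -0.00839672] (array([0.4846    , 0.2617    , 0.19185565]), array([[-3.22170155e-01,  9.46681621e-01, -5.47951607e-04],
       [ 9.46680748e-01,  3.22170605e-01,  1.28942188e-03],
       [ 1.39720589e-03, -1.03321991e-04, -9.99999019e-01]]))
[ 0.39958709 -0.44567491  0.19099012]
[ 0.49983758 -0.28641317  0.19114055]
[ 0.54949002 -0.10489436  0.19134739]
[0.54426042 0.08322017 0.19159282]
```

Request:
move_arm --rows '[[[0,0,-0.045,0,0,0,1],[0,0,-0.045,0,0,0,1],[0,0,-0.045,0,0,0,1],[0,0,-0.045,0,0,0,1],[0,0,-0.03,0,0,0,1]]]'

```text
time_s: 0.72
position: [0.2577, -0.5696, 0.4038]
orientation: [[0.911, 0.412, 0.001], [0.412, -0.911, -0.002], [-0.0, 0.002, -1.0]]
ft_force: [0.2, -0.2, 0.6]
width: 0.0855
```

Request:
move_arm --rows '[[[0.0465,-0.0084,0,0,0,-0.0737,1],[0.0465,-0.0084,0,0,0,-0.0737,1],[0.0465,-0.0084,0,0,0,-0.0737,1],[0.0465,-0.0084,0,0,0,-0.0737,1],[0.0465,-0.0084,0,0,0,-0.0737,1]]]'

```text
time_s: 1.35
position: [0.4302, -0.4078, 0.4011]
orientation: [[0.7, 0.714, -0.001], [0.714, -0.7, 0.001], [0.0, -0.001, -1.0]]
ft_force: [1.0, 0.9, -0.6]
width: 0.0858
```

Request:
move_arm --rows '[[[0.0465,-0.0084,0,0,0,-0.0737,1],[0.0465,-0.0084,0,0,0,-0.0737,1],[0.0465,-0.0084,0,0,0,-0.0737,1],[0.0465,-0.0084,0,0,0,-0.0737,1],[0.0465,-0.0084,0,0,0,-0.0737,1]]]'

```text
time_s: 1.98
position: [0.5322, -0.1961, 0.4011]
orientation: [[0.395, 0.919, -0.001], [0.919, -0.395, 0.0], [-0.0, -0.001, -1.0]]
ft_force: [0.1, -0.2, 0.7]
width: 0.0853
```

Request:
move_arm --rows '[[[0.0465,-0.0084,0,0,0,-0.0737,1],[0.0465,-0.0084,0,0,0,-0.0737,1],[0.0465,-0.0084,0,0,0,-0.0737,1],[0.0465,-0.0084,0,0,0,-0.0737,1],[0.0465,-0.0084,0,0,0,-0.0737,1]]]'

```text
time_s: 2.6
position: [0.551, 0.0381, 0.4011]
orientation: [[0.038, 0.999, -0.001], [0.999, -0.038, -0.0], [-0.0, -0.001, -1.0]]
ft_force: [0.5, -0.1, -0.5]
width: 0.0857
```

Request:
move_arm --rows '[[[0.0465,-0.0084,0,0,0,-0.0737,1],[0.0465,-0.0084,0,0,0,-0.0737,1],[0.0465,-0.0084,0,0,0,-0.0737,1],[0.0465,-0.0084,0,0,0,-0.0737,1],[0.0465,-0.0084,0,0,0,-0.0737,1]]]'

```text
time_s: 3.22
position: [0.4843, 0.2633, 0.4011]
orientation: [[-0.324, 0.946, -0.001], [0.946, 0.324, -0.0], [-0.0, -0.001, -1.0]]
ft_force: [0.2, -0.4, 0.5]
width: 0.0859
```

Run:
```python
from h import *
s=state();print(s["position"],s["joint_pos"]);print(to((.4846,.2617,.12),18.8))
m=camera_model("wrist");print(m)
cv2.imwrite("pics/w1.png",cv2.cvtColor(grab_frame("wrist"),cv2.COLOR_RGB2BGR))
print(proj("wrist",(.4846,.2617,.134)),proj("wrist",(.449,.3656,.236)),proj("wrist",(.521,.1546,.106)))
```

```text
[0.48427862 0.26330501 0.40111968] [2.72954888e+01 7.90025681e+00 8.81691982e+01 1.11408750e-03
 8.39781201e+01 8.36264064e+00]
[array([-1.59388280e-03,  1.49726672e-05,  2.81119927e-01]), array([-0.00082421,  0.00010259,  0.00231659])]
{'K': array([[377.58275229,   0.        , 279.59563011],
       [  0.        , 377.58275229, 211.44948424],
       [  0.        ,   0.        ,   1.        ]]), 'world_to_cam': array([[ 0.94584057,  0.32462946, -0.00115368, -0.54275703],
       [ 0.30759574, -0.89506367,  0.32287131, -0.02162841],
       [ 0.10378092, -0.30573965, -0.94644217,  0.60949238],
       [ 0.        ,  0.        ,  0.        ,  1.        ]])}
[280.68245234 163.04261768] [281.71233941  59.76039148] [279.87187543 240.58454511]
```

View pics/w1.png

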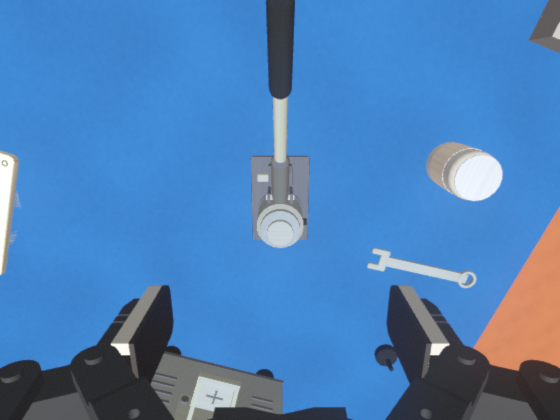

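The wrist view shows the handle centred on column 280 between the open fingers. The socket end is at (280,162), where I predicted it. Next I descend and pinch.

Request:
move_arm --rows '[[[-0.0016,0,0.06,0,0,0,1],[0,0,0.06,0,0,0,1],[0,0,0.06,0,0,0,1],[0,0,0.055,0,0,0,1],[0,0,0.03,0,0,0,1]]]'

```text
time_s: 3.9
position: [0.4837, 0.2595, 0.1334]
orientation: [[-0.322, 0.947, -0.004], [0.947, 0.322, -0.002], [-0.001, -0.005, -1.0]]
ft_force: [-0.7, 0.3, 0.4]
width: 0.0855
```

Request:
move_arm --rows '[[[0,0,0.015,0,0,0,1],[0,0,0,0,0,0,-1],[0,0,0,0,0,0,-1],[0,0,0,0,0,0,-1],[0,0,0,0,0,0,-1]]]'

```text
time_s: 4.53
position: [0.4862, 0.2608, 0.1226]
orientation: [[-0.322, 0.947, 0.002], [0.947, 0.322, 0.001], [0.0, 0.002, -1.0]]
ft_force: [-0.0, 0.3, -0.3]
width: 0.0121
```

Request:
move_arm --rows '[[[0,0,0,0,0,0,-1],[0,0,0,0,0,0,-1],[0,0,0,0,0,0,-1],[0,0,0,0,0,0,-1],[0,0,0,0,0,0,-1]]]'

```text
time_s: 5.15
position: [0.4856, 0.2605, 0.1216]
orientation: [[-0.322, 0.947, -0.0], [0.947, 0.322, -0.0], [0.0, -0.0, -1.0]]
ft_force: [-1.0, 0.4, 0.2]
width: -0.0001
```

Run:
```python
from h import *
a=cv2.cvtColor(grab_frame("wrist"),cv2.COLOR_RGB2BGR);b=cv2.cvtColor(grab_frame("scene"),cv2.COLOR_RGB2BGR)
cv2.imwrite("pics/s2f.png",b);cv2.imwrite("pics/w2.png",a)
b=cv2.resize(b[180:360,300:500],None,fx=2.3,fy=2.3,interpolation=cv2.INTER_CUBIC)[:420]
a=cv2.resize(a,None,fx=.6,fy=.6);c=np.zeros((420,800,3),np.uint8);c[:a.shape[0],:a.shape[1]]=a;c[:b.shape[0],338:338+b.shape[1]]=b[:,:462];cv2.imwrite("pics/m2.png",c)
```

```text
(no output)
```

View pics/m2.png

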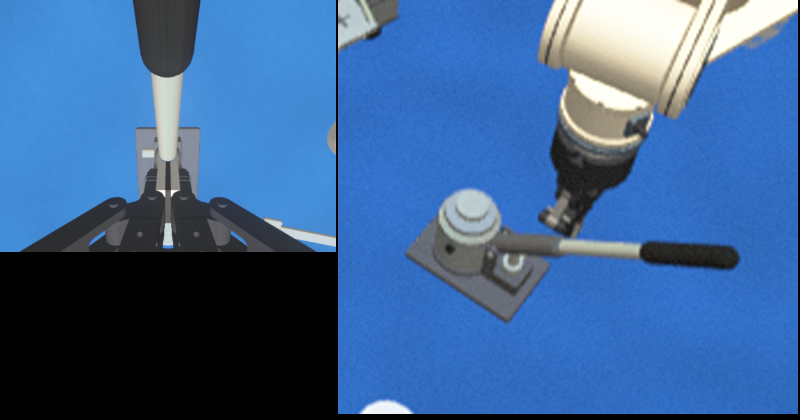

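Run:
```python
from h import *
q=(.521,.15455,-1.2429)
def W(l):
    C,S=np.cos(q[2]),np.sin(q[2]);return (q[0]+C*l[0]-S*l[1],q[1]+S*l[0]+C*l[1],l[2])
full=cv2.imread("pics/s2f.png")
c,s=np.cos(.75),np.sin(.75)
for d in(0,.097,.2,.25,.3):print(d,proj("scene",W((-.04-d*c,0,.066+d*s))))
print("saddle",proj("scene",W((0,0,.106))),"base",[proj("scene",W((a,b,.012))).round() for a in(-.088,.05) for b in(-.045,.045)])
print("tcp",proj("scene",state()["position"]))
crop("pics/s2f.png",(330,225,490,345),5,"pics/c2.png")
```

```text
0 [368.1112049  283.84958065]
0.097 [396.94823196 285.63458539]
0.2 [431.83154688 287.79385382]
0.25 [450.63350569 288.95769035]
0.3 [470.84202507 290.20859263]
saddle [356.33700756 266.84378645] base [array([391., 293.]), array([372., 317.]), array([347., 265.]), array([327., 288.])]
tcp [396.3457012  288.24897655]
```

View pics/c2.png

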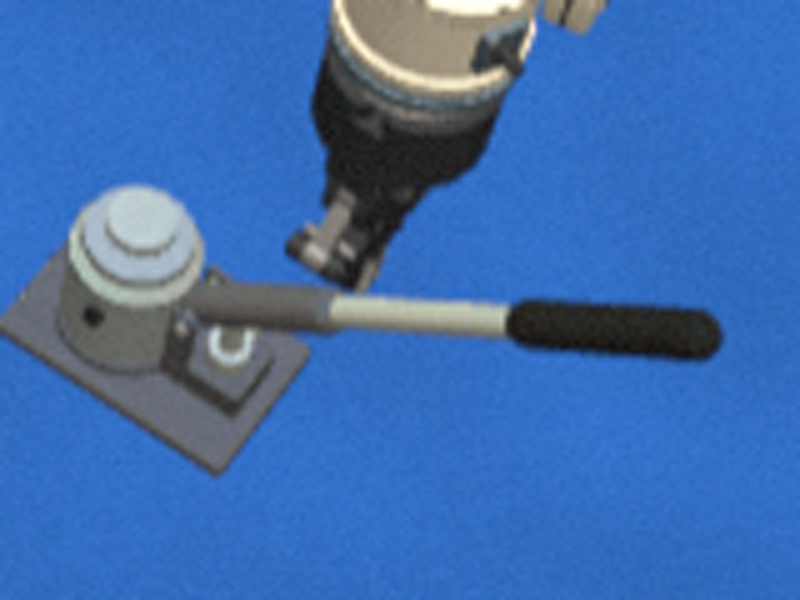

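Run:
```python
from h import *
crop("pics/w2.png",(180,200,380,420),2.7,"pics/c3.png")
s=state();print(s["position"],s["width"])
for p in((.4846,.2617,.134),tuple(s["position"]),(.521,.1546,.106),(.4932,.236,.1)):print((proj("wrist",p)-[180,200])*2.7)
```

```text
[0.48564604 0.26046735 0.12158534] -1.4473290446378974e-05
[267.52461662 160.22525884]
[270.66674596 139.10288414]
[267.6599577  526.81844787]
[267.20334218 202.57947005]
```

View pics/c3.png

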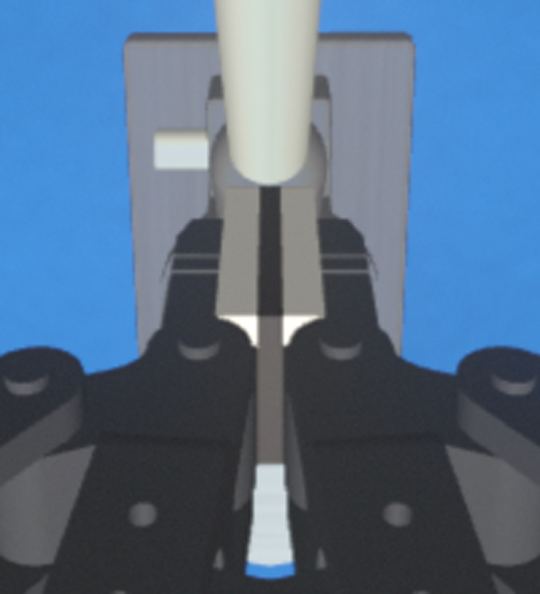

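Run:
```python
from h import *
a=cv2.imread("pics/scene0.png");b=cv2.imread("pics/s2f.png")
for nm,(x0,y0,x1,y1) in dict(saddle=(340,258,378,285),base=(325,285,385,322),sleeve=(428,280,480,302),tube=(398,282,430,296),socket=(372,278,398,293)).items():
    r=cv2.matchTemplate(b[y0-8:y1+8,x0-8:x1+8],a[y0:y1,x0:x1],cv2.TM_CCOEFF_NORMED);_,v,_,l=cv2.minMaxLoc(r);print(nm,np.array(l)-8,round(v,3))
cv2.imwrite("pics/m3.png",np.vstack([cv2.resize(i[240:330,320:490],(800,300)) if 0 else cv2.resize(i[240:330,320:480],None,fx=3.3,fy=3.3) for i in(a,b)]))
m=camera_model("wrist");T=np.array(m["world_to_cam"]);print("cam",-T[:3,:3].T@T[:3,3])
```

```text
saddle [0 0] 0.998
base [0 0] 0.996
sleeve [0 0] 0.997
tube [1 0] 0.975
socket [0 0] 0.878
cam [0.45817066 0.34034683 0.30366257]
```

Run:
```python
from h import *
from scipy.optimize import least_squares
Tw=np.array([[0.94584057,0.32462946,-0.00115368,-0.54275703],[0.30759574,-0.89506367,0.32287131,-0.02162841],[0.10378092,-0.30573965,-0.94644217,0.60949238],[0,0,0,1]])
Kw=np.array(camera_model("wrist")["K"])
def pw(p):q=Kw@(Tw[:3,:3]@np.array(p)+Tw[:3,3]);return q[:2]/q[2]
pt=lambda p:proj("top",p);ps=lambda p:proj("scene",p)
P=lambda a,b:np.array([60+a/2.96,190+b/2.96]);S=lambda a,b:np.array([330+a/5,225+b/5])
H=lambda d:lambda th:(-.04-d*np.cos(th),0,.066+d*np.sin(th))
F=lambda *l:lambda th:l
o=[(pt,F(0,0,.106),P(394,132)),(pt,F(-.088,.045,.012),P(303,118)),(pt,F(.05,.045,.012),P(446,73)),(pt,F(.05,-.045,.012),P(474,165)),(pt,F(-.088,-.045,.012),P(334,210)),(pt,H(.3),P(21,234)),(pt,H(.097),P(268,174)),
(ps,F(0,0,.106),S(140,222)),(ps,F(-.088,.045,.012),S(218,474)),(ps,F(.05,.045,.012),S(2,327)),(ps,F(-.088,-.045,.012),S(310,350)),(ps,H(.3),S(722,333)),(ps,H(.097),S(333,308)),
(pw,F(0,0,.106),(280,233)),(pw,F(-.088,.045,.012),(309,156)),(pw,F(-.088,-.045,.012),(251,156)),(pw,H(.097),(280,162))]
def W(q,l):
    C,S=np.cos(q[2]),np.sin(q[2]);return (q[0]+C*l[0]-S*l[1],q[1]+S*l[0]+C*l[1],l[2])
def f(q,cams=(pt,ps,pw)):return np.concatenate([c(W(q,l(q[3])))-np.array(u) for c,l,u in o if c in cams])
for cams in((pt,),(ps,),(pw,),(pt,ps,pw)):
    r=least_squares(lambda q:f(q,cams),[.52,.154,-1.24,.75]);print(r.x.round(4));
print(r.fun.reshape(-1,2).round(1).tolist())
```

```text
[ 0.521   0.1546 -1.2432  0.754 ]
[ 0.5219  0.1619 -1.2311  0.7553]
[ 0.5196  0.1599 -1.2398  0.8462]
[ 0.5207  0.158  -1.2397  0.7616]
[[-1.0, 0.4], [-1.3, -0.2], [-0.7, -0.4], [-0.3, 0.2], [-2.1, 0.6], [-0.3, 0.8], [-3.1, -0.3], [-0.7, -1.6], [-0.5, -1.4], [-2.5, -1.7], [-0.2, -1.5], [-2.8, -1.8], [1.3, -0.4], [0.2, 1.4], [0.7, 1.4], [-0.3, 1.4], [0.3, -4.0]]
```

The matches show the handle and jack haven't moved, although the fingers shut fully right at the socket. Combining the views puts the jack about 5 mm further out than the top view alone, so I was on the socket end. I'll open, shift out onto the bare tube and pinch again.

Request:
move_arm --rows '[[[0,0,0,0,0,0,1],[0,0,0,0,0,0,1],[0,0,0,0,0,0,1],[0,0,0,0,0,0,1],[0,0,0,0,0,0,1]]]'

```text
time_s: 5.88
position: [0.4857, 0.2605, 0.1216]
orientation: [[-0.322, 0.947, 0.0], [0.947, 0.322, 0.0], [0.0, 0.0, -1.0]]
ft_force: [0.4, -0.4, 0.3]
width: 0.0853
```

Request:
move_arm --rows '[[[0.017,0,-0.006,0,0,0,1],[0,0,0,0,0,0,1],[0,0,0,0,0,0,-1],[0,0,0,0,0,0,-1],[0,0,0,0,0,0,-1]]]'

```text
time_s: 6.5
position: [0.4801, 0.2764, 0.1275]
orientation: [[-0.322, 0.947, -0.0], [0.947, 0.322, -0.0], [-0.0, -0.0, -1.0]]
ft_force: [-0.2, 0.6, -0.3]
width: 0.0322
```

Request:
move_arm --rows '[[[0,0,0,0,0,0,-1],[0,0,0,0,0,0,-1],[0,0,0,0,0,0,-1],[0,0,0,0,0,0,-1],[0,0,0,0,0,0,-1]]]'

```text
time_s: 7.12
position: [0.4802, 0.2766, 0.1276]
orientation: [[-0.322, 0.947, 0.0], [0.947, 0.322, 0.0], [0.0, 0.0, -1.0]]
ft_force: [0.7, -0.3, -0.7]
width: 0.0002
```

Request:
move_arm --rows '[[[-0.003,0,0,0,0,0,-1],[-0.003,0,0,0,0,0,-1],[-0.003,0,0,0,0,0,-1],[-0.003,0,0,0,0,0,-1],[0,0,0,0,0,0,-1]]]'

```text
time_s: 7.75
position: [0.4841, 0.2649, 0.1276]
orientation: [[-0.322, 0.947, -0.0], [0.947, 0.322, -0.0], [-0.0, -0.0, -1.0]]
ft_force: [-0.1, 1.0, 0.6]
width: 0.0
```

Run:
```python
from h import *
s=state();print(s["ft_force"],s["position"],s["width"])
a=cv2.imread("pics/scene0.png");b=cv2.cvtColor(grab_frame("scene"),cv2.COLOR_RGB2BGR);w=cv2.cvtColor(grab_frame("wrist"),cv2.COLOR_RGB2BGR)
for nm,(x0,y0,x1,y1) in dict(saddle=(340,258,378,285),base=(325,285,385,322),sleeve=(428,280,480,302)).items():
    r=cv2.matchTemplate(b[y0-8:y1+8,x0-8:x1+8],a[y0:y1,x0:x1],cv2.TM_CCOEFF_NORMED);_,v,_,l=cv2.minMaxLoc(r);print(nm,np.array(l)-8,round(v,3))
c=np.hstack([cv2.resize(b[230:310,365:445],(400,400),interpolation=cv2.INTER_CUBIC),cv2.resize(w[220:420,180:380],(400,400),interpolation=cv2.INTER_CUBIC)]);cv2.imwrite("pics/m4.png",c)
```

```text
[-0.1373695   0.97270027  0.64612981] [0.48412797 0.26492827 0.12761454] 3.41503696968648e-05
saddle [0 0] 0.998
base [0 0] 0.996
sleeve [0 0] 0.997
```

View pics/m4.png

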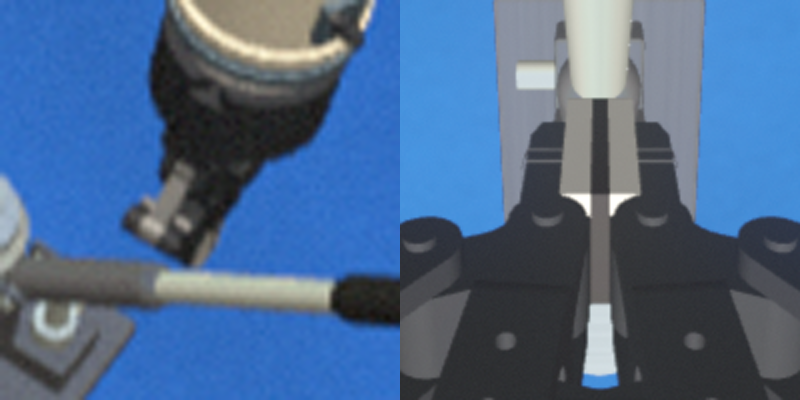

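In both views the visible fingertips sit some 35–40 mm above the reported TCP. They shut just above the tube without touching it. I'll open, go a bit further out and lower while watching the force, then close.

Request:
move_arm --rows '[[[0,0,0,0,0,0,1],[0,0,0,0,0,0,1],[0,0,0,0,0,0,1],[0,0,0,0,0,0,1],[0.02,0,0,0,0,0,1]]]'

```text
time_s: 8.48
position: [0.4777, 0.2839, 0.1277]
orientation: [[-0.32, 0.947, 0.0], [0.947, 0.32, -0.0], [-0.0, 0.0, -1.0]]
ft_force: [0.8, 0.3, -1.1]
width: 0.0854
```

Request:
move_arm --rows '[[[0,0,0.003,0,0,0,1],[0,0,0.003,0,0,0,1],[0,0,0.003,0,0,0,1],[0,0,0.003,0,0,0,1],[0,0,0.003,0,0,0,1]]]'

```text
time_s: 9.1
position: [0.4776, 0.284, 0.1124]
orientation: [[-0.322, 0.947, -0.0], [0.947, 0.322, -0.0], [-0.0, -0.0, -1.0]]
ft_force: [-0.7, 0.3, 0.1]
width: 0.0855
```

Run:
```python
from h import *
s=state();print(s["ft_force"],s["position"],s["width"])
w=cv2.cvtColor(grab_frame("wrist"),cv2.COLOR_RGB2BGR);cv2.imwrite("pics/w5.png",w)
```

```text
[-0.67535411  0.27512007  0.10863142] [0.47764215 0.28395802 0.11236401] 0.08545631568261652
```

View pics/w5.png

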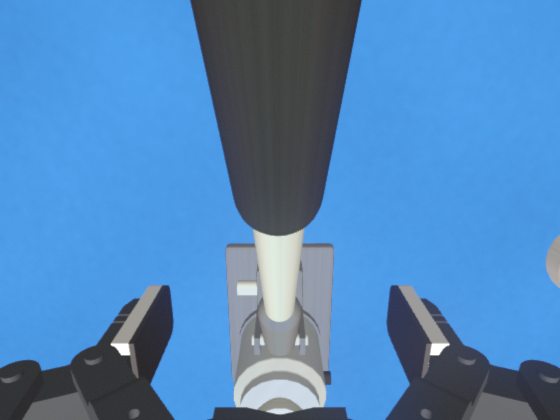

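The wrist view shows the handle centred between the open fingers, with the tube's socket end at (280,312) and nothing touching. The pads are still nearer the camera than the tube, so I go 14 mm lower and close.

Request:
move_arm --rows '[[[0,0,0.005,0,0,0,1],[0,0,0.005,0,0,0,1],[0,0,0.005,0,0,0,1],[0,0,0,0,0,0,1],[0,0,0,0,0,0,-1]]]'

```text
time_s: 9.78
position: [0.4776, 0.2842, 0.0976]
orientation: [[-0.322, 0.947, 0.0], [0.947, 0.322, 0.0], [0.0, 0.0, -1.0]]
ft_force: [0.4, -0.2, 0.2]
width: 0.0699
```

Request:
move_arm --rows '[[[0,0,0,0,0,0,-1],[0,0,0,0,0,0,-1],[0,0,0,0,0,0,-1],[0,0,0,0,0,0,-1],[0,0,0,0,0,0,-1]]]'

```text
time_s: 10.4
position: [0.4774, 0.2842, 0.0978]
orientation: [[-0.322, 0.947, -0.0], [0.947, 0.322, 0.0], [0.0, -0.0, -1.0]]
ft_force: [-2.7, 0.7, 4.9]
width: 0.0134
```

Request:
move_arm --rows '[[[0,0,0,0,0,0,-1],[0,0,0,0,0,0,-1],[0,0,0,0,0,0,-1],[0,0,0,0,0,0,-1],[0,0,0,0,0,0,-1]]]'

```text
time_s: 11.02
position: [0.4774, 0.2843, 0.0977]
orientation: [[-0.322, 0.947, -0.0], [0.947, 0.322, 0.0], [0.0, -0.0, -1.0]]
ft_force: [-5.3, 2.0, 5.3]
width: 0.0132
```

Request:
move_arm --rows '[[[-0.006,-0.0023,0,0,0,0,-1],[-0.012,-0.0047,0,0,0,0,-1],[-0.012,-0.0047,0,0,0,0,-1],[-0.012,-0.0047,0,0,0,0,-1],[-0.012,-0.0047,0,0,0,0,-1]]]'

```text
time_s: 11.65
position: [0.4783, 0.2299, 0.0992]
orientation: [[-0.323, 0.946, 0.007], [0.946, 0.323, 0.006], [0.004, 0.009, -1.0]]
ft_force: [-0.2, 16.3, 4.1]
width: 0.0133
```

Run:
```python
from h import *
s=state();print(s["ft_force"],s["wrist_torque"],s["position"],s["width"])
t=cv2.cvtColor(grab_frame("top"),cv2.COLOR_RGB2BGR);w=cv2.cvtColor(grab_frame("wrist"),cv2.COLOR_RGB2BGR)
cv2.imwrite("pics/t6.png",t)
c=np.hstack([cv2.resize(t[180:300,60:340],(790,338),interpolation=cv2.INTER_CUBIC)]);cv2.imwrite("pics/m6.png",c)
```

```text
[-0.22557336 16.29028367  4.14870535] [ 2.91383469 -0.11086586  0.80823566] [0.47826868 0.22992181 0.09918405] 0.013273670822768003
```

View pics/m6.png

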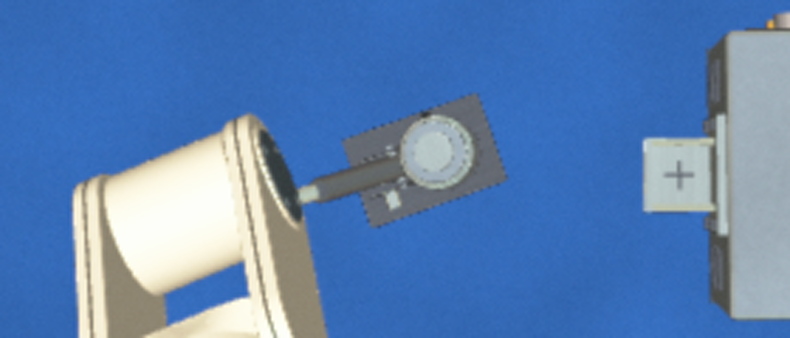

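Run:
```python
from h import *
k=790/280
sd=ray("top",60+434/k,180+150/k,.106);cr=ray("top",60+679/k,180+175/k,.136);print(sd,cr,cr-sd)
R=state()["orientation"];print("tool delta to pad+3mm",R.T@(np.r_[cr[:2]+[0,.003],0]-np.r_[sd[:2],0]))
# refine saddle by Hough at enlarged scale
t=cv2.imread("pics/t6.png",0)[205:262,190:240];e=cv2.resize(t,None,fx=6,fy=6,interpolation=cv2.INTER_CUBIC)
c=cv2.HoughCircles(e,cv2.HOUGH_GRADIENT,1,20,param1=60,param2=20,minRadius=35,maxRadius=90)
print(None if c is None else [(190+a/6,205+b/6,r/6) for a,b,r in c[0][:6]])
for rad,z in((.018,.106),(.034,.092)):print(rad,np.linalg.norm(proj("top",(sd[0],sd[1],z))-proj("top",(sd[0],sd[1]+rad,z))),proj("top",(sd[0],sd[1],z)))
```

```text
[0.52662927 0.10370411 0.106     ] [ 0.50910539 -0.11408323  0.136     ] [-0.01752388 -0.21778734  0.03      ]
tool delta to pad+3mm [-0.1975925  -0.08600648 -0.00088221]
[(np.float32(214.75), np.float32(233.91667), np.float32(12.916667)), (np.float32(212.08333), np.float32(231.75), np.float32(13.033333)), (np.float32(214.41667), np.float32(237.58333), np.float32(9.349999)), (np.float32(218.25), np.float32(233.58333), np.float32(7.4))]
0.018 7.150614293242466 [213.82278481 233.16455696]
0.034 13.36287609034547 [214.38248461 233.27912655]
```

Request:
move_arm --rows '[[[-0.0128,-0.0056,0,0,0,0,-1],[-0.0128,-0.0056,0,0,0,0,-1],[-0.0128,-0.0056,0,0,0,0,-1],[-0.0128,-0.0056,0,0,0,0,-1],[-0.0128,-0.0056,0,0,0,0,-1]]]'

```text
time_s: 12.38
position: [0.4725, 0.1594, 0.0989]
orientation: [[-0.324, 0.946, 0.007], [0.946, 0.324, 0.005], [0.002, 0.009, -1.0]]
ft_force: [0.1, 17.3, 3.7]
width: 0.0133
```

Request:
move_arm --rows '[[[-0.0128,-0.0056,0,0,0,0,-1],[-0.0128,-0.0056,0,0,0,0,-1],[-0.0128,-0.0056,0,0,0,0,-1],[-0.0128,-0.0056,0,0,0,0,-1],[-0.0128,-0.0056,0,0,0,0,-1]]]'

```text
time_s: 13.0
position: [0.4662, 0.0892, 0.0986]
orientation: [[-0.324, 0.946, 0.006], [0.946, 0.323, 0.004], [0.002, 0.007, -1.0]]
ft_force: [0.3, 18.0, 4.0]
width: 0.0137
```

Run:
```python
from h import *
s=state();print(s["ft_force"],s["wrist_torque"],s["position"],s["orientation"],s["width"])
t=cv2.cvtColor(grab_frame("top"),cv2.COLOR_RGB2BGR);w=cv2.cvtColor(grab_frame("scene"),cv2.COLOR_RGB2BGR)
cv2.imwrite("pics/t7.png",t);cv2.imwrite("pics/s7.png",w)
a=cv2.imread("pics/t6.png")
# saddle by template
x0,y0=203,223;tp=a[y0:y0+21,x0:x0+22]
f=4;rz=lambda i:cv2.resize(i,None,fx=f,fy=f,interpolation=cv2.INTER_CUBIC)
r=cv2.matchTemplate(rz(t[205:275,230:300]),rz(tp),cv2.TM_CCOEFF_NORMED);_,v,_,l=cv2.minMaxLoc(r)
d=np.array([230+l[0]/f-x0,205+l[1]/f-y0]);print("shift",d,v)
u=np.array([213.8,233.2])+d;sd=ray("top",*u,.106);print(u,sd)
a=cv2.resize(t[195:285,170:340],(800,423),interpolation=cv2.INTER_CUBIC);cv2.imwrite("pics/m7.png",a)
```

```text
[ 0.33118884 18.01585117  4.04134319] [ 3.12723012 -0.54116941  1.07840478] [0.46615925 0.08918407 0.09861073] [[-0.32350817  0.94620497  0.00621474]
 [ 0.94622413  0.32349012  0.00374609]
 [ 0.00153417  0.00709242 -0.99997367]] 0.013674007607464636
shift [54.5  5.5] 0.8838688135147095
[268.3 238.7] [ 0.51579735 -0.03410892  0.106     ]
```

View pics/m7.png

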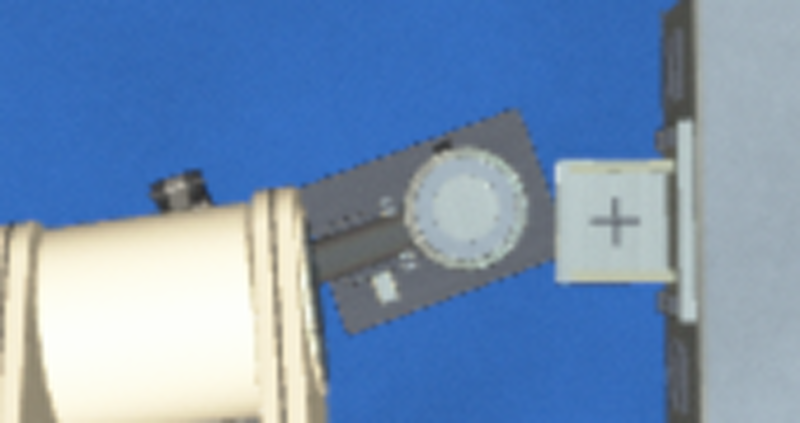

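Request:
move_arm --rows '[[[-0.0087,-0.0036,0,0,0,0,-1],[-0.0087,-0.0036,0,0,0,0,-1],[-0.0087,-0.0036,0,0,0,0,-1],[-0.0087,-0.0036,0,0,0,0,-1],[-0.0087,-0.0036,0,0,0,0,-1]]]'

```text
time_s: 13.72
position: [0.4625, 0.0421, 0.0984]
orientation: [[-0.323, 0.946, 0.005], [0.946, 0.323, 0.003], [0.001, 0.006, -1.0]]
ft_force: [0.9, 18.3, 3.5]
width: 0.0134
```

Request:
move_arm --rows '[[[-0.0087,-0.0036,0,0,0,0,-1],[-0.0087,-0.0036,0,0,0,0,-1],[-0.0087,-0.0036,0,0,0,0,-1],[0,0,0,0,0,0,-1],[0,0,0,0,0,0,-1]]]'

```text
time_s: 14.35
position: [0.4604, 0.0126, 0.098]
orientation: [[-0.324, 0.946, 0.004], [0.946, 0.324, 0.001], [-0.001, 0.004, -1.0]]
ft_force: [1.6, 8.1, 1.3]
width: 0.0134
```

Run:
```python
from h import *
s=state();print(s["time_s"],s["ft_force"],s["position"],s["position"]-[0.46615925,0.08918407,0.09861073],s["width"])
t=cv2.cvtColor(grab_frame("top"),cv2.COLOR_RGB2BGR);w=cv2.cvtColor(grab_frame("scene"),cv2.COLOR_RGB2BGR)
cv2.imwrite("pics/t8.png",t);cv2.imwrite("pics/s8.png",w)
a=cv2.imread("pics/t7.png")
print(ray("top",269.0,239.2,.106),ray("top",300.9,242.0,.136))
f=4;rz=lambda i:cv2.resize(i,None,fx=f,fy=f,interpolation=cv2.INTER_CUBIC)
# base features: white peg + rear corner (z .012..), in t7 at (240..258,246..268); pump-side reservoir
for nm,(x0,y0,x1,y1),z in(("peg+corner",(241,247,259,267),.02),("upper edge",(236,228,256,241),.012),("left rim",(255,226,270,254),.092)):
    r=cv2.matchTemplate(rz(t[y0-10:y1+14,x0+10:x1+50]),rz(a[y0:y1,x0:x1]),cv2.TM_CCOEFF_NORMED);_,v,_,l=cv2.minMaxLoc(r)
    d=np.array([10+l[0]/f,-10+l[1]/f]);c=np.array([(x0+x1)/2,(y0+y1)/2]);print(nm,d,round(v,3),(ray("top",*(c+d),z)-ray("top",*c,z))[:2])
# charger moved?
for nm,(x0,y0,x1,y1) in dict(shelf=(288,228,316,256),handle=(380,200,402,280)).items():
    r=cv2.matchTemplate(t[y0-6:y1+6,x0-6:x1+6],cv2.imread("pics/top0.png")[y0:y1,x0:x1],cv2.TM_CCOEFF_NORMED);_,v,_,l=cv2.minMaxLoc(r);print(nm,np.array(l)-6,round(v,3))
A=cv2.resize(t[195:285,200:340],(500,321),interpolation=cv2.INTER_CUBIC);B=cv2.resize(w[130:270,250:410],(300,262),interpolation=cv2.INTER_CUBIC)
c=np.zeros((321,800,3),np.uint8);c[:,:500]=A;c[:262,500:]=B;cv2.imwrite("pics/m8.png",c)
```

```text
14.35 [1.64402257 8.11318571 1.32414655] [0.46035987 0.01257102 0.09801758] [-0.00579938 -0.07661305 -0.00059315] 0.013401224080844954
[ 0.51457636 -0.03590861  0.106     ] [ 0.50918118 -0.11468047  0.136     ]
peg+corner [39.5  -3.25] 0.346 [ 0.0110182  -0.10614102]
upper edge [30.  2.] 0.94 [-0.00356933 -0.08157241]
left rim [29.25  2.5 ] 0.739 [-0.00469297 -0.0749394 ]
shelf [0 0] 0.95
handle [0 0] 1.0
```

The ram should now be about 2–3 mm to the bracket's outer side of the pad, and the charger hasn't moved. Now I release, rise, close the fingers and move over the sleeve.

Request:
move_arm --rows '[[[0,0,0,0,0,0,1],[0,0,0,0,0,0,1],[0,0,0,0,0,0,1],[0,0,0,0,0,0,1],[0,0,-0.01,0,0,0,1]]]'

```text
time_s: 15.08
position: [0.4577, 0.0117, 0.1074]
orientation: [[-0.322, 0.947, -0.002], [0.947, 0.322, -0.0], [0.001, -0.002, -1.0]]
ft_force: [-0.3, -0.6, 0.1]
width: 0.0854
```

Request:
move_arm --rows '[[[0,0,-0.03,0,0,0,1],[0,0,-0.035,0,0,0,1],[0,0,-0.035,0,0,0,1],[0,0,-0.035,0,0,0,1],[0,0,-0.015,0,0,0,1]]]'

```text
time_s: 15.7
position: [0.4594, 0.0118, 0.2601]
orientation: [[-0.322, 0.947, 0.004], [0.947, 0.322, 0.0], [-0.001, 0.004, -1.0]]
ft_force: [-0.8, 0.2, -0.4]
width: 0.0855
```

Run:
```python
from h import *
s=state();print(s["time_s"],s["ft_force"],s["position"],s["width"])
t=cv2.cvtColor(grab_frame("top"),cv2.COLOR_RGB2BGR);w=cv2.cvtColor(grab_frame("scene"),cv2.COLOR_RGB2BGR);q=cv2.cvtColor(grab_frame("wrist"),cv2.COLOR_RGB2BGR)
cv2.imwrite("pics/t9.png",t);cv2.imwrite("pics/s9.png",w);cv2.imwrite("pics/w9.png",q)
A=cv2.resize(q,(400,300));B=cv2.resize(w[130:280,250:450],(400,300),interpolation=cv2.INTER_CUBIC);C=cv2.resize(t[190:290,150:340],(570,300),interpolation=cv2.INTER_CUBIC)
c=np.zeros((600,800,3),np.uint8);c[:300,:400]=A;c[:300,400:]=B;c[300:,:570]=C;cv2.imwrite("pics/m9.png",c)
```

```text
15.7 [-0.81562058  0.19096623 -0.36602292] [0.45937681 0.01183013 0.26007459] 0.08552853403472689
```

View pics/m9.png

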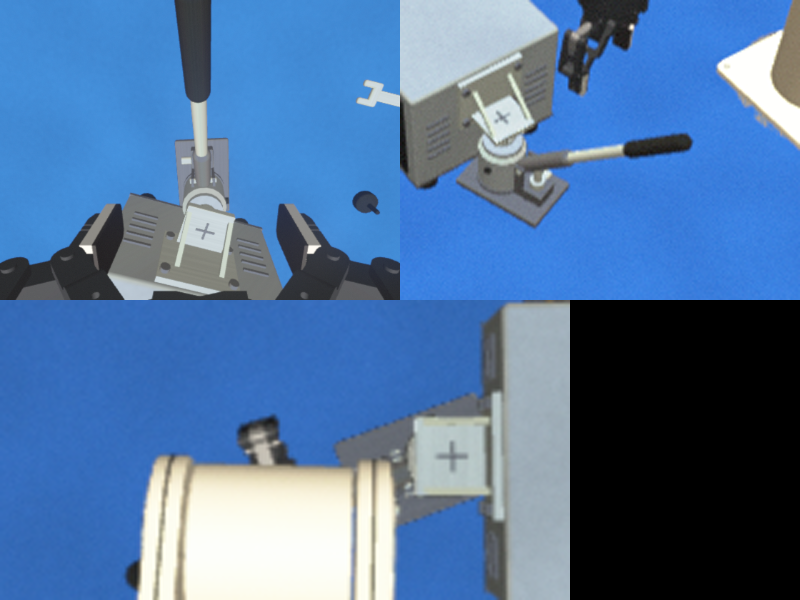

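Run:
```python
from h import *
from scipy.optimize import least_squares
H=lambda d,th=.75:(-.04-d*np.cos(th),0,.066+d*np.sin(th))
S=lambda a,b:(250+(a-400)/2,130+b/2);T=lambda a,b:(150+a/3,190+(b-300)/3);Wr=lambda a,b:(a*1.4,b*1.4)
o={"top":[((-.088,.045,.012),T(336,442)),((.05,.045,.012),T(473,394))],
"scene":[((-.088,.045,.012),S(541,227)),((.05,.045,.012),S(458,181)),((-.088,-.045,.012),S(570,184)),(H(.3),S(692,140)),(H(.097),S(567,159))],
"wrist":[((-.088,.045,.012),Wr(229,138)),((-.088,-.045,.012),Wr(176,139)),(H(.097),Wr(202,157))]}
cross={"top":(300.9,242.0),"scene":S(502,118),"wrist":Wr(205,231)}
def W(q,l):
    C,S=np.cos(q[2]),np.sin(q[2]);return (q[0]+C*l[0]-S*l[1],q[1]+S*l[0]+C*l[1],l[2])
for k in o:
    c=ray(k,*cross[k],.136)
    r=least_squares(lambda q:np.concatenate([proj(k,W(q,l))-np.array(u) for l,u in o[k]]),[.509,-.112,-1.2])
    print(k,"cross",c[:2].round(4),"jack",r.x.round(4),"diff",(r.x[:2]-c[:2]).round(4),r.fun.round(1))
```

```text
top cross [ 0.5092 -0.1147] jack [ 0.5078 -0.1128 -1.2115] diff [-0.0014  0.0018] [-1.1  0.4  1.1 -0.4]
scene cross [ 0.5087 -0.1092] jack [ 0.5097 -0.1051 -1.1777] diff [0.001  0.0041] [-2.3 -0.4 -1.6  0.2  0.1 -0.3  0.2  0.5  3.4 -0.2]
wrist cross [ 0.507  -0.1101] jack [ 0.5073 -0.1121 -1.2132] diff [ 0.0003 -0.002 ] [ 0.4  4.1 -1.4  4.8  0.7 -6.5]
```

The jack agrees with the cross within about 4 mm in all three views, standing flat with its base under the charger. Now I close the fingers and move above the sleeve.

Request:
move_arm --rows '[[[0.015,0,-0.01,0,0,0,-1],[0.015,0,0,0,0,0,-1],[0.015,0,0,0,0,0,-1],[0.015,0,0,0,0,0,-1],[0.0125,-0.001,0,0,0,0,-1]]]'

```text
time_s: 16.48
position: [0.4336, 0.0813, 0.2674]
orientation: [[-0.323, 0.946, -0.0], [0.946, 0.323, -0.0], [0.0, -0.0, -1.0]]
ft_force: [0.0, -0.4, 0.4]
width: -0.0002
```

Request:
move_arm --rows '[[[0,0,0.01,0,0,0,-1],[0,0,0.01,0,0,0,-1],[0,0,0.01,0,0,0,-1],[0,0,0.01,0,0,0,-1],[0,0,0,0,0,0,-1]]]'

```text
time_s: 17.1
position: [0.4335, 0.0798, 0.2266]
orientation: [[-0.322, 0.947, -0.002], [0.947, 0.322, -0.0], [0.0, -0.002, -1.0]]
ft_force: [-0.1, 0.7, -0.2]
width: 0.0002
```

Run:
```python
from h import *
s=state();print(s["time_s"],s["ft_force"],s["position"],s["width"])
w=grab_frame("wrist").astype(int);cv2.imwrite("pics/w10.png",cv2.cvtColor(w.astype(np.uint8),cv2.COLOR_RGB2BGR))
for r in(60,120,180,220,250):
    d=np.where(w[r].max(1)<75)[0];d=d[(d>200)&(d<360)];print(r,d.min() if len(d) else None,d.max() if len(d) else None)
```

```text
17.1 [-0.08081436  0.6618513  -0.17206007] [0.43348817 0.07982432 0.22658964] 0.00022292788973008574
60 None None
120 None None
180 None None
220 257 299
250 263 298
```

Request:
move_arm --rows '[[[0,0,0.004,0,0,0,-1],[0,0,0.004,0,0,0,-1],[0,0,0.004,0,0,0,-1],[0,0,0.004,0,0,0,-1],[0,0,0.002,0,0,0,-1]]]'

```text
time_s: 17.77
position: [0.434, 0.0801, 0.2093]
orientation: [[-0.322, 0.947, -0.0], [0.947, 0.322, -0.0], [0.0, -0.0, -1.0]]
ft_force: [0.8, 0.1, 0.1]
width: 0.0002
```

Request:
move_arm --rows '[[[0,0,0.002,0,0,0,-1],[0,0,0.002,0,0,0,-1],[0,0,0.002,0,0,0,-1],[0,0,0.002,0,0,0,-1],[0,0,0,0,0,0,-1]]]'

```text
time_s: 18.4
position: [0.4341, 0.0801, 0.2015]
orientation: [[-0.322, 0.947, 0.0], [0.947, 0.322, -0.0], [-0.0, -0.0, -1.0]]
ft_force: [0.4, -0.4, -0.2]
width: -0.0
```

Request:
move_arm --rows '[[[0,0,0.002,0,0,0,-1],[0,0,0.002,0,0,0,-1],[0,0,0.002,0,0,0,-1],[0,0,0.001,0,0,0,-1],[0,0,0,0,0,0,-1]]]'

```text
time_s: 19.02
position: [0.4341, 0.0801, 0.1946]
orientation: [[-0.322, 0.947, -0.0], [0.947, 0.322, -0.0], [-0.0, -0.0, -1.0]]
ft_force: [-0.3, -1.0, 2.0]
width: 0.0003
```

Request:
move_arm --rows '[[[0,0,0.002,0,0,0,-1],[0,0,0.002,0,0,0,-1],[0,0,0.002,0,0,0,-1],[0,0,0.001,0,0,0,-1],[0,0,0,0,0,0,-1]]]'

```text
time_s: 19.65
position: [0.4342, 0.0801, 0.1876]
orientation: [[-0.322, 0.947, 0.0], [0.947, 0.322, -0.0], [-0.0, 0.0, -1.0]]
ft_force: [-1.5, -1.2, 3.8]
width: -0.0
```

Request:
move_arm --rows '[[[0.013,-0.0005,0.012,0,0,0,-1],[0.012,-0.0005,0.015,0,0,0,-1],[0.01,-0.0004,0.015,0,0,0,-1],[0.01,-0.0004,0.016,0,0,0,-1],[0.009,-0.0004,0.0165,0,0,0,-1]]]'

```text
time_s: 20.27
position: [0.4145, 0.1309, 0.1123]
orientation: [[-0.323, 0.947, 0.0], [0.947, 0.323, -0.001], [-0.001, 0.0, -1.0]]
ft_force: [1.2, -4.1, 2.3]
width: -0.0001
```

Request:
move_arm --rows '[[[0.007,-0.0003,0.0165,0,0,0,-1],[0.006,-0.0002,0.0165,0,0,0,-1],[0.004,-0.0002,0.0125,0,0,0,-1],[0,0,0,0,0,0,-1],[0,0,0,0,0,0,-1]]]'

```text
time_s: 20.9
position: [0.4083, 0.1464, 0.0676]
orientation: [[-0.322, 0.947, -0.001], [0.947, 0.322, -0.0], [-0.0, -0.001, -1.0]]
ft_force: [0.3, -3.6, 5.6]
width: -0.0003
```

Request:
move_arm --rows '[[[0,0,0.002,0,0,0,-1],[0,0,0.002,0,0,0,-1],[0,0,0.002,0,0,0,-1],[0,0,0,0,0,0,-1],[0,0,0,0,0,0,-1]]]'

```text
time_s: 21.52
position: [0.4083, 0.1473, 0.0622]
orientation: [[-0.321, 0.947, -0.0], [0.947, 0.321, 0.001], [0.001, 0.0, -1.0]]
ft_force: [-2.6, 3.1, 9.6]
width: 0.0
```

Request:
move_arm --rows '[[[0,0,0.002,0,0,0,-1],[0,0,0.001,0,0,0,-1],[0,0,0,0,0,0,-1],[0,0,0,0,0,0,-1],[0,0,0,0,0,0,-1]]]'

```text
time_s: 22.15
position: [0.4085, 0.1476, 0.0594]
orientation: [[-0.321, 0.947, 0.0], [0.947, 0.321, 0.002], [0.002, 0.001, -1.0]]
ft_force: [-2.6, 5.6, 12.1]
width: 0.0001
```

Request:
move_arm --rows '[[[-0.004,0.0002,-0.02,0,0,0,-1],[-0.009,0.0004,-0.025,0,0,0,-1],[-0.013,0.0005,-0.027,0,0,0,-1],[-0.017,0.0007,-0.027,0,0,0,-1],[-0.018,0.0007,-0.026,0,0,0,-1]]]'

```text
time_s: 22.78
position: [0.43, 0.0893, 0.1844]
orientation: [[-0.322, 0.947, -0.001], [0.947, 0.322, 0.0], [0.001, -0.001, -1.0]]
ft_force: [0.2, -0.0, 0.7]
width: 0.0005
```

Request:
move_arm --rows '[[[-0.01,0.0004,-0.0165,0,0,0,-1],[0,0,0,0,0,0,-1],[0,0,0,0,0,0,-1],[0,0,0,0,0,0,-1],[0,0,0,0,0,0,-1]]]'

```text
time_s: 23.4
position: [0.4334, 0.0804, 0.1994]
orientation: [[-0.323, 0.947, -0.002], [0.947, 0.323, -0.0], [0.0, -0.002, -1.0]]
ft_force: [-0.5, -0.7, 0.3]
width: 0.0
```

Run:
```python
from h import *
s=state();print(s["time_s"],s["ft_force"],s["position"])
w=cv2.cvtColor(grab_frame("scene"),cv2.COLOR_RGB2BGR);cv2.imwrite("pics/s11.png",w);a=cv2.imread("pics/s9.png")
f=4;rz=lambda i:cv2.resize(i,None,fx=f,fy=f,interpolation=cv2.INTER_CUBIC)
for nm,(x0,y0,x1,y1) in dict(base=(280,215,330,245),sleeve=(362,196,398,212),tube=(328,200,362,214),shelf=(285,176,316,202),body=(285,205,312,225)).items():
    r=cv2.matchTemplate(rz(w[y0-8:y1+8,x0-8:x1+8]),rz(a[y0:y1,x0:x1]),cv2.TM_CCOEFF_NORMED);_,v,_,l=cv2.minMaxLoc(r);print(nm,np.array(l)/f-8,round(v,3))
```

```text
23.4 [-0.50717762 -0.69666092  0.30207681] [0.43341963 0.08038128 0.19942974]
base [0. 0.] 0.997
sleeve [0.25 1.  ] 0.909
tube [0.25 0.5 ] 0.989
shelf [0. 0.] 0.995
body [0. 0.] 0.996
```

The jack stayed put and the handle returned. Stroke 2 starts slightly higher so it begins from the upper stop.

Request:
move_arm --rows '[[[0,0,-0.006,0,0,0,-1],[0,0,0,0,0,0,-1],[0.004,-0.0002,0.012,0,0,0,-1],[0.013,-0.0005,0.014,0,0,0,-1],[0.012,-0.0005,0.015,0,0,0,-1]]]'

```text
time_s: 24.08
position: [0.4231, 0.1077, 0.1639]
orientation: [[-0.322, 0.947, -0.0], [0.947, 0.322, -0.0], [-0.0, -0.0, -1.0]]
ft_force: [1.4, -3.3, 2.1]
width: -0.0
```

Request:
move_arm --rows '[[[0.01,-0.0004,0.015,0,0,0,-1],[0.01,-0.0004,0.016,0,0,0,-1],[0.008,-0.0003,0.0165,0,0,0,-1],[0.007,-0.0003,0.0165,0,0,0,-1],[0.005,-0.0002,0.0165,0,0,0,-1]]]'

```text
time_s: 24.7
position: [0.4087, 0.1448, 0.0835]
orientation: [[-0.323, 0.946, -0.0], [0.946, 0.323, -0.001], [-0.001, -0.0, -1.0]]
ft_force: [1.8, -5.3, 5.4]
width: -0.0
```

Request:
move_arm --rows '[[[0.002,-0.0001,0.01,0,0,0,-1],[0,0,0.005,0,0,0,-1],[0,0,0.003,0,0,0,-1],[0,0,0.001,0,0,0,-1],[0,0,0,0,0,0,-1]]]'

```text
time_s: 25.32
position: [0.4078, 0.1476, 0.0661]
orientation: [[-0.321, 0.947, -0.001], [0.947, 0.321, 0.001], [0.002, -0.0, -1.0]]
ft_force: [-6.0, 4.6, 20.9]
width: -0.0002
```

```bash
cat > chk.py <<'E'
from h import *
import sys
s=state();print(s["time_s"],s["ft_force"].round(1),s["position"].round(4))
a=cv2.imread("pics/s9.png");t0=cv2.imread("pics/top0.png")
w=cv2.cvtColor(grab_frame("scene"),cv2.COLOR_RGB2BGR);cv2.imwrite(f"pics/s_{sys.argv[1]}.png",w)
f=5;rz=lambda i:cv2.resize(i,None,fx=f,fy=f,interpolation=cv2.INTER_CUBIC)
for nm,(x0,y0,x1,y1) in dict(base=(280,215,330,245),shelf=(285,176,316,202),corner=(255,205,285,228),farR=(225,130,285,160)).items():
    r=cv2.matchTemplate(rz(w[y0-10:y1+10,x0-10:x1+10]),rz(a[y0:y1,x0:x1]),cv2.TM_CCOEFF_NORMED);_,v,_,l=cv2.minMaxLoc(r);print(nm,np.array(l)/f-10,round(v,3))
E
python3 chk.py d2
python3 - <<'E'
from h import *
print((proj("scene",(.509,-.114,.156))-proj("scene",(.509,-.114,.136)))/20)
E
```

```text
25.325 [-6.   4.6 20.9] [0.4078 0.1476 0.0661]
base [0. 0.] 0.929
shelf [ 0.  -0.6] 0.975
corner [ 0.  -0.2] 0.992
farR [-0.2 -0.4] 0.996
[ 0.00700834 -0.24482772]
```

Request:
move_arm --rows '[[[-0.004,0.0002,-0.022,0,0,0,-1],[-0.009,0.0004,-0.026,0,0,0,-1],[-0.013,0.0005,-0.027,0,0,0,-1],[-0.017,0.0007,-0.027,0,0,0,-1],[-0.018,0.0007,-0.026,0,0,0,-1]]]'

```text
time_s: 26.0
position: [0.4298, 0.0895, 0.1938]
orientation: [[-0.323, 0.947, -0.001], [0.947, 0.323, 0.0], [0.001, -0.001, -1.0]]
ft_force: [0.1, -0.4, -0.1]
width: -0.0002
```

Request:
move_arm --rows '[[[-0.01,0.0004,-0.0165,0,0,0,-1],[0,0,0,0,0,0,-1],[0,0,0,0,0,0,-1],[0,0,0,0,0,0,-1],[0.004,-0.0002,0.012,0,0,0,-1]]]'

```text
time_s: 26.62
position: [0.4329, 0.0843, 0.1977]
orientation: [[-0.322, 0.947, 0.001], [0.947, 0.322, 0.0], [-0.0, 0.001, -1.0]]
ft_force: [0.3, -0.4, 1.2]
width: -0.0003
```

Request:
move_arm --rows '[[[0.013,-0.0005,0.014,0,0,0,-1],[0.012,-0.0005,0.015,0,0,0,-1],[0.01,-0.0004,0.015,0,0,0,-1],[0.01,-0.0004,0.016,0,0,0,-1],[0.008,-0.0003,0.0165,0,0,0,-1]]]'

```text
time_s: 27.25
position: [0.4132, 0.1337, 0.1205]
orientation: [[-0.323, 0.946, 0.0], [0.946, 0.323, -0.001], [-0.001, -0.0, -1.0]]
ft_force: [1.6, -5.8, 4.2]
width: 0.0002
```

Request:
move_arm --rows '[[[0.007,-0.0003,0.0165,0,0,0,-1],[0.005,-0.0002,0.0165,0,0,0,-1],[0.002,-0.0001,0.01,0,0,0,-1],[0,0,0.007,0,0,0,-1],[0,0,0,0,0,0,-1]]]'

```text
time_s: 27.88
position: [0.4079, 0.1473, 0.0709]
orientation: [[-0.322, 0.947, -0.001], [0.947, 0.322, 0.001], [0.001, -0.001, -1.0]]
ft_force: [-1.7, 1.4, 6.5]
width: 0.0
```

```bash
python3 chk.py d3
```

```text
27.875 [-1.7  1.4  6.5] [0.4079 0.1473 0.0709]
base [0. 0.] 0.929
shelf [ 0. -2.] 0.962
corner [ 0.  -0.6] 0.976
farR [-0.6 -1.4] 0.995
```

Request:
move_arm --rows '[[[0,0,0.003,0,0,0,-1],[0,0,0.003,0,0,0,-1],[0,0,0,0,0,0,-1],[0,0,0,0,0,0,-1],[0,0,0,0,0,0,-1]]]'

```text
time_s: 28.55
position: [0.408, 0.1478, 0.0662]
orientation: [[-0.322, 0.947, -0.0], [0.947, 0.322, 0.002], [0.002, 0.0, -1.0]]
ft_force: [-5.7, 4.7, 20.6]
width: 0.0001
```

```bash
python3 chk.py d3b
```

```text
28.55 [-5.7  4.7 20.6] [0.408  0.1478 0.0662]
base [0. 0.] 0.929
shelf [ 0. -2.] 0.958
corner [ 0.  -0.6] 0.975
farR [-0.6 -1.4] 0.995
```

Request:
move_arm --rows '[[[-0.004,0.0002,-0.022,0,0,0,-1],[-0.009,0.0004,-0.026,0,0,0,-1],[-0.013,0.0005,-0.027,0,0,0,-1],[-0.017,0.0007,-0.027,0,0,0,-1],[-0.018,0.0007,-0.026,0,0,0,-1]]]'

```text
time_s: 29.22
position: [0.4297, 0.0896, 0.1936]
orientation: [[-0.323, 0.947, -0.001], [0.947, 0.323, 0.0], [0.001, -0.001, -1.0]]
ft_force: [-0.0, 0.6, -0.2]
width: 0.0003
```

Request:
move_arm --rows '[[[-0.01,0.0004,-0.0165,0,0,0,-1],[0,0,0,0,0,0,-1],[0,0,0,0,0,0,-1],[0,0,0,0,0,0,-1],[0.004,-0.0002,0.012,0,0,0,-1]]]'

```text
time_s: 29.85
position: [0.4329, 0.0843, 0.1977]
orientation: [[-0.322, 0.947, 0.001], [0.947, 0.322, 0.0], [-0.0, 0.001, -1.0]]
ft_force: [0.6, -0.4, 1.4]
width: -0.0002
```

Request:
move_arm --rows '[[[0.013,-0.0005,0.014,0,0,0,-1],[0.012,-0.0005,0.015,0,0,0,-1],[0.01,-0.0004,0.015,0,0,0,-1],[0.01,-0.0004,0.016,0,0,0,-1],[0.008,-0.0003,0.0165,0,0,0,-1]]]'

```text
time_s: 30.48
position: [0.4133, 0.1337, 0.1205]
orientation: [[-0.323, 0.946, 0.0], [0.946, 0.323, -0.001], [-0.001, -0.0, -1.0]]
ft_force: [2.3, -7.2, 4.1]
width: -0.0002
```

Request:
move_arm --rows '[[[0.007,-0.0003,0.0165,0,0,0,-1],[0.005,-0.0002,0.0165,0,0,0,-1],[0.002,-0.0001,0.01,0,0,0,-1],[0,0,0.007,0,0,0,-1],[0,0,0.005,0,0,0,-1]]]'

```text
time_s: 31.1
position: [0.408, 0.1478, 0.0663]
orientation: [[-0.321, 0.947, -0.001], [0.947, 0.321, 0.001], [0.001, -0.0, -1.0]]
ft_force: [-5.9, 7.3, 21.6]
width: -0.0003
```

```bash
python3 chk.py d4
```

```text
31.1 [-5.9  7.3 21.6] [0.408  0.1478 0.0663]
base [0. 0.] 0.929
shelf [-0.4 -4. ] 0.914
corner [ 0.  -1.4] 0.939
farR [-1.2 -2.8] 0.995
```

Request:
move_arm --rows '[[[-0.004,0.0002,-0.022,0,0,0,-1],[-0.009,0.0004,-0.026,0,0,0,-1],[-0.013,0.0005,-0.027,0,0,0,-1],[-0.017,0.0007,-0.027,0,0,0,-1],[-0.018,0.0007,-0.026,0,0,0,-1]]]'

```text
time_s: 31.78
position: [0.4297, 0.0897, 0.1945]
orientation: [[-0.323, 0.947, -0.001], [0.947, 0.323, 0.0], [0.001, -0.001, -1.0]]
ft_force: [0.1, -0.0, 0.1]
width: -0.0002
```

Request:
move_arm --rows '[[[-0.01,0.0004,-0.0165,0,0,0,-1],[0,0,0,0,0,0,-1],[0,0,0,0,0,0,-1],[0,0,0,0,0,0,-1],[0.004,-0.0002,0.012,0,0,0,-1]]]'

```text
time_s: 32.4
position: [0.4329, 0.0843, 0.1987]
orientation: [[-0.322, 0.947, 0.001], [0.947, 0.322, 0.0], [-0.0, 0.001, -1.0]]
ft_force: [-0.3, -0.1, 0.5]
width: 0.0002
```

Request:
move_arm --rows '[[[0.013,-0.0005,0.014,0,0,0,-1],[0.012,-0.0005,0.015,0,0,0,-1],[0.01,-0.0004,0.015,0,0,0,-1],[0.01,-0.0004,0.016,0,0,0,-1],[0.008,-0.0003,0.0165,0,0,0,-1]]]'

```text
time_s: 33.02
position: [0.4133, 0.1337, 0.1216]
orientation: [[-0.323, 0.946, 0.0], [0.946, 0.323, -0.001], [-0.001, 0.0, -1.0]]
ft_force: [2.4, -6.7, 4.6]
width: -0.0003
```

Request:
move_arm --rows '[[[0.007,-0.0003,0.0165,0,0,0,-1],[0.005,-0.0002,0.0165,0,0,0,-1],[0.002,-0.0001,0.01,0,0,0,-1],[0,0,0.007,0,0,0,-1],[0,0,0.005,0,0,0,-1]]]'

```text
time_s: 33.65
position: [0.408, 0.1476, 0.0671]
orientation: [[-0.322, 0.947, -0.001], [0.947, 0.322, 0.001], [0.001, -0.0, -1.0]]
ft_force: [-5.7, 7.2, 17.7]
width: -0.0001
```

Request:
move_arm --rows '[[[0,0,0,0,0,0,-1],[0,0,0,0,0,0,-1],[0,0,0,0,0,0,-1],[0,0,0,0,0,0,-1],[0,0,0,0,0,0,-1]]]'

```text
time_s: 34.28
position: [0.408, 0.1477, 0.0677]
orientation: [[-0.322, 0.947, -0.0], [0.947, 0.322, 0.001], [0.001, 0.0, -1.0]]
ft_force: [-4.5, 2.7, 12.0]
width: 0.0002
```

```bash
python3 chk.py d5
python3 - <<'E'
from h import *
# charger model: yaw -1.2deg, pad (.509,-.112); tilt about far feet edge
yaw=np.radians(-1.2);c,s=np.cos(yaw),np.sin(yaw);pad=np.array([.509,-.112]);org=pad-np.array([-s,c])*.185
def P(x,y,z,t):
    Y=y+.125;y2=-.125+Y*np.cos(t)-z*np.sin(t);z2=Y*np.sin(t)+z*np.cos(t)
    return (org[0]+c*x-s*y2,org[1]+s*x+c*y2,z2)
a=cv2.imread("pics/s9.png");t0=cv2.imread("pics/top0.png")
loc={"shelf":(0,.185,.136),"corner":None}
for mm in(10,12,15,18,20):
    t=np.arcsin(mm/250);print("feet",mm,"shelf",(proj("scene",P(0,.185,.136,t))-proj("scene",P(0,.185,.136,0))).round(2),"caseedge top",(proj("scene",P(.05,.15,.209,t))-proj("scene",P(.05,.15,.209,0))).round(2),"top cross",(proj("top",P(0,.185,.136,t))-proj("top",P(0,.185,.136,0))).round(2))
# flow on shelf and case, d5 vs s9
w=cv2.imread("pics/s_d5.png");g=lambda i:cv2.cvtColor(i,cv2.COLOR_BGR2GRAY)
def track(pts,a,b):
    p=np.float32(pts).reshape(-1,1,2);q,st,e=cv2.calcOpticalFlowPyrLK(g(a),g(b),p,None,winSize=(13,13),maxLevel=2);return (q-p).reshape(-1,2),e.ravel()
print("cross/shelf flow",*track([(301,189),(296,183),(311,190),(308,176)],a,w))
E
```

```text
34.275 [-4.5  2.7 12. ] [0.408  0.1477 0.0677]
base [0. 0.] 0.929
shelf [-0.8 -6. ] 0.879
corner [ 0.4 -2.8] 0.889
farR [-2.  -4.2] 0.993
feet 10 shelf [-1.06 -4.35] caseedge top [-1.78 -4.92] top cross [2.66 0.08]
feet 12 shelf [-1.28 -5.24] caseedge top [-2.15 -5.91] top cross [3.23 0.1 ]
feet 15 shelf [-1.63 -6.57] caseedge top [-2.71 -7.4 ] top cross [4.09 0.13]
feet 18 shelf [-1.99 -7.91] caseedge top [-3.27 -8.89] top cross [4.98 0.16]
feet 20 shelf [-2.23 -8.81] caseedge top [-3.66 -9.89] top cross [5.58 0.18]
cross/shelf flow [[-0.59765625 -6.1400146 ]
 [-0.7304077  -5.659622  ]
 [-0.58981323 -6.300003  ]
 [-0.5445862  -5.5716095 ]] [ 6.964312  7.188979 13.462463  7.995377]
```

Run:
```python
from h import *
s=state();print(s["time_s"],s["ft_force"].round(1),s["qd"].round(2))
print(job_done())
```

```text
34.325 [-2.7  4.  12.6] [ 0.    0.03  0.02 -0.01  0.05 -0.06]
the job is handed in; nothing more can be done
None
```

I slid the jack under the lift pad, gave five full strokes, and handed the job in at 34.3 s with the handle held on its lower stop at about 12 N. No verdict was reported.

**Jack position:** Before pumping, the fits in all three cameras put the saddle within about 4 mm of the punched cross. The first-stroke push may have tipped the jack very slightly for a moment, but the later base match showed no shift. The charger hadn't moved when the jack arrived.

**Lift:** Tracking the shelf in the scene camera gives a near-foot clearance of about 13–14 mm, inside the 10–20 mm asked for.

**Checks that disagreed or are less certain:**
- **First pinches missed:** two pinches closed on air, because the fingertips turned out to sit some 40–50 mm short of the reported TCP. I allowed for this afterwards, and nothing was disturbed.
- **Sideways shift of the shelf:** it moved about 0.6 px in the picture, against about 1.5 px from the tilt model, so the charger may have slid a few millimetres.
- **Pad over saddle:** after the lift this offset is only estimated, at about 10 mm of the allowed 18 mm. I didn't measure it directly.
- **Not measured at the end:** I didn't check the far feet or the bystanders. The arm stayed clear of the bystanders throughout.

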